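Release the plug from the quick coupler

TASK

Uncouple the brass plug from the quick coupler on the bench: pull its spring collar up, turn it counterclockwise (seen from above) to its stop and let it drop fully home in the released position. Then lift the plug out and put it in the steel tray, leaving the black gauge and the screwdriver where they are.

Things in the scene. Friction and masses are not known exactly. Their poses are not given: they have to be found in the camera images.
- coupler: Coupler stand fixed to the bench: aluminium block 140 (x) x 90 (y) x 40 mm high; on its centre a 54 mm round pedestal (top 53 mm above the bench) and a steel square socket (30 mm outside, mouth 80 mm above the bench, 27 mm deep), which the collar surrounds. Origin: centre of the block's underside, on the bench, on the collar's axis; z up. Place and yaw differ each time.
- collar_grip (a point): Grip point of the steel spring collar: on its axis, 10 mm below its upper rim, 90 mm above the bench when home. The collar is a ring 30 mm high, 54 mm across, around the plug. Two flats 56 mm apart, 34 mm wide, face along this point's +y and -y: grip across them. Two outer ribs, 8 mm thick, 74 mm over all, stand along +x and -x. z up. The point moves and turns with the collar.
- collar_lift (a joint): Lift of the collar in m: 0 fully home (down), 0.016 at its upper stop. Spring and weight pull it down with about 8 N at home, 12 N at the top. Notches 10 mm deep keep it from turning unless lifted 11 mm or more. Let go between the notches it rests on the land, 10 mm up.
- collar_turn (a joint): Turn of the collar in rad, positive counterclockwise from above: 0 to 0.1 in the locked notch, 0.95 to 1.047 (60 degrees, the stop) in the released notch. Turns easily while lifted. While locked, two lugs inside the collar stand over the plug's ears and the plug cannot come out; in the released notch it lifts straight out.
- plug_grip (a point): Grip point of the loose brass plug (about 0.22 kg), on its axis 11 mm below its top, 60 mm above its foot; 115 mm above the bench while in the coupler, where the top 26 mm stand above the collar's rim. From the foot: square shank 20 mm wide, 25 mm long (1.7 mm play in the socket); 8 mm flange, 41 mm over its two ears; round stem 24 mm across, 38 mm long. Clear of the collar after rising 50 mm.
- tray: Open dark steel tray fixed to the bench: 200 (x) x 150 (y) x 35 mm high, walls and floor 4 mm thick. Origin: centre of its underside, on the bench; z up. Place and yaw differ each time.
- gauge: Black round dial gauge lying loose on the bench, 72 mm in diameter, 28 mm high. Origin: centre of its underside.
- screwdriver: Screwdriver with a black handle lying loose on the bench, 200 mm long, 26 mm thick at the handle. Origin: on the bench under the middle of its length; x along it towards the tip.

How it is judged (in metres and radians):
On the way, in this order (a step that is already met when the one before it is completed fails the run):
1. the collar has been turned to the released notch and has dropped home there (value of joint collar_turn above 0.88 rad and value of joint collar_lift below 0.004 m), for 0.2 s.
2. the plug has been drawn out of the coupler (z of plug_grip in the frame of coupler above 0.15 m), for 0.1 s.
At the end, for the whole second after the job is handed in: The collar is home (lift under 4 mm) in the released notch (turn over 0.88 rad), and the plug rests (slower than 30 mm/s) in the tray, standing or lying: its grip point is within the tray's outline (98 mm along x and 73 mm along y from its centre) and less than 70 mm above the bench (all of step 1 and x of plug_grip in the frame of tray between -0.098 and 0.098 m and y of plug_grip in the frame of tray between -0.073 and 0.073 m and z of plug_grip in the frame of tray below 0.07 m and linear speed of plug below 0.03 m/s); the robot touches nothing.
It fails at once if the gauge was shifted by more than 30 mm (distance of gauge from where it was at the start of the episode above 0.03 m).
It fails at once if the screwdriver was shifted by more than 30 mm (distance of screwdriver from where it was at the start of the episode above 0.03 m).
It also fails if it takes over 53 s, if anything falls off the work surface, if the arm or the gripper's body presses on something with over 40 N, if the wrist force passes 120 N, or if a joint passes its speed limit or range.

ROBOT

A 7-joint arm with a two-finger parallel gripper is mounted at the origin on the work surface. World frame = base frame: x ahead of the robot, y to its left, z up, the work surface at z = 0. Lengths are in m, angles in degrees, forces in N, time in s.
With the tool pointing down it reaches from about 0.4 to 0.85 m from the base axis. Payload 4.5 kg.
Tool frame: the origin (TCP) lies on the centre line of the jaws, within the pads' length; the fingertips stand 19 mm ahead of it and the grasp point (between the pads) is the TCP; z points along the fingers, x is the direction in which the jaws open and shut, and the axes are right-handed (so a half turn about z gives the same grasp; the last joint's range is limited). The gripper opens to 88 mm and grips with 3 to 60 N. Pads are 18 mm wide; open, the fingers measure 123 mm over their backs; the gripper's body (75 mm by 187 mm) begins 45 mm behind the grasp point.
Start: joints at [-73.465, 39.483, -11.15, 89.685, 9.013, 51.709, -12.324], TCP at [0.158, 0.605, 0.258] pointing down, gripper open.
Joint ranges: [-172.22, 172.22], [-26.19, 119.32], [-84.43, 86.54], [7.71, 146.69], [-57.33, 237.33], [2.42, 119.75], [-152.13, 152.13]. Speed limits (degrees/s): [147.25, 147.25, 180, 180, 180, 180, 180].

INTERFACE

Orientations are given as a 3x3 rotation matrix whose columns are the frame's x, y, z axes.
In Python, from station import read_state, read_camera, camera_model, close_job gives the robot as it stands.
- The arm moves only by the tool apply_moves, never from a script. Its argument "rows" is a list that holds one entry, the list of rows, each a list of 7 numbers: the shift along the tool's x, y, z in units of 12 cm (1.0 is 12 cm), then the turn, a rotation vector about the tool's x, y, z in units of 2 rad (1.0 is 2 rad), then the closure, from -1 (fully open) to 1 (shut). In form: [[[x, y, z, wx, wy, wz, jaw], ...]]. A call has 1 to 8 rows; each row is the pose to reach, as a shift and turn from the pose commanded when the call began, along the tool's axes at that moment; what a row does not reach only later rows make up. A row lasts 1/8 s, in which the tool goes at most 62.5 mm and 10.7 degrees, less where a joint would pass 70% of its speed; a pose out of reach is approached as far as the arm can. A call with a number of a shift or a turn outside -1 to 1 is refused whole. A call with a gripper value outside its range is refused whole. The fingers move at their own pace and stop on an object; "grip_force" is the grip in N (left out, the last holds). Time passes only in rows, so rows that repeat a pose let the fingers close. It gives the time, the measured TCP pose, the force and the opening at its end, in the units of the state.
- read_state(): the state, without advancing time (a new reading comes with each control period).
- read_camera(name): name is "scene" or "top"; returns the picture (400x640x3 uint8, blue, green, red); there is no depth.
- camera_model(name): a dict with "vertical_fov" (degrees; the focal length in pixels is half the picture's height over the tangent of half this angle, whatever the lens; pixels are square), "cx", "cy" (the principal point, pixels), "R" (3x3) and "t" (3): a world point X has camera coordinates R X + t. Camera axes: x right, y down, z forward; pixel columns grow to the right and rows downward; lengths in m; the calibration is good to about 2 mm. A picture is of the moment at which its call begins. camera_model takes no time and is no camera call.
- close_job(): hands the job in, once; it reports no verdict.
The state is a dict: "t": time; "q": joint angles; "joint_velocities": joint speeds; "joint_efforts": joint torques, N m; "tcp_pos": TCP position; "orientation": TCP orientation; "wrist_force": force on the tool from outside, world axes, zero at the start; "ft_torque": the same for the moment, N m; "finger_gap": finger opening in m.
Only numpy, scipy, OpenCV 4.12 (cv2) and the standard library are available. Lean on these libraries where they do the work, as an engineer would, in place of code of your own. Each camera call takes 0.05 s, during which the arm holds its last target.

## Working session

There is one attempt and no reset: what is moved stays moved. The work goes in short steps, Python scripts to look and compute and a tool call to move; the robot and the scene stay as the last step left them, time stands still between calls to the robot, and variables do not carry over. Pictures are saved under pics/ and viewed, and the job is handed in when it is done.

Besides the shell and the picture viewer there is one more tool, called after "Request:" as name(argument=value, ...), one argument or row to a line, values as JSON. apply_moves: Moves the arm, as the interface text tells. Its arguments: {"type":"object","properties":{"rows":{"type":"array","items":{"type":"array","items":{"type":"array","items":{"type":"number"}}}},"grip_force":{"type":"number"}},"required":["rows"]}

```bash
mkdir -p pics; python3 - <<'E'
from station import *
import cv2
for n in("scene","top"):
    cv2.imwrite(f"pics/{n}0.png",read_camera(n)); m=camera_model(n); print(n,m)
s=read_state();print(s)
E
```

```text
scene {'vertical_fov': 54.458405769944065, 'cx': 316.3450472015695, 'cy': 196.78716805534955, 'R': array([[-0.47449339,  0.88022472,  0.00777576],
       [ 0.65968787,  0.36143175, -0.65892261],
       [-0.58281038, -0.30752485, -0.75217054]]), 't': array([ 0.24778543, -0.26926396,  1.20338303])}
top {'vertical_fov': 54.660307808150094, 'cx': 325.26233742793517, 'cy': 196.11832017472105, 'R': array([[ 0.02183886, -0.99967722,  0.01298145],
       [-0.99959058, -0.02207338, -0.01820571],
       [ 0.01848637, -0.01257855, -0.99974999]]), 't': array([-0.02810269,  0.50133915,  0.9161509 ])}
{'t': 0.1, 'q': array([-73.46658433,  39.52563619, -11.14552506,  89.73722871,
         9.01460402,  51.70991447, -12.32409301]), 'joint_velocities': array([ 0.06475363, -0.09029691,  0.02231827, -0.10498194,  0.06094139,
        0.02802055, -0.05615609]), 'joint_efforts': array([-4.26740589e-03, -5.28496206e+01, -1.27194386e+00, -1.53835595e+01,
       -5.26048662e-02,  1.88395825e-03,  5.07123320e-05]), 'tcp_pos': array([0.1574237 , 0.60431264, 0.25702807]), 'orientation': array([[ 2.51916037e-01,  9.67749060e-01, -2.58404162e-04],
       [ 9.67747809e-01, -2.51916129e-01, -1.56261301e-03],
       [-1.57731345e-03,  1.43577215e-04, -9.99998746e-01]]), 'wrist_force': array([-0.09489981,  0.9689965 ,  0.68460787]), 'ft_torque': array([ 0.01307728, -0.02092189,  0.03858525]), 'finger_gap': 0.08811300861776125}
```

View pics/scene0.png

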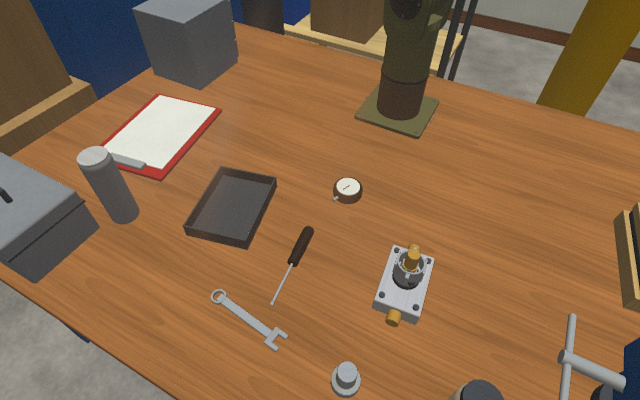

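View pics/top0.png

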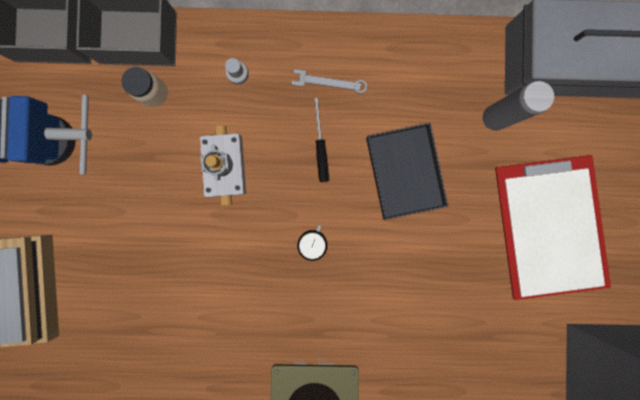

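The top view shows the coupler at about (221,165), tray at (405,170), screwdriver at (320,140) and gauge at (312,245). I'll zoom in.

```bash
cat > h.py <<'E'
import numpy as np, cv2
from station import *
def ray(n,u,v,z):
    m=camera_model(n); f=200/np.tan(np.radians(m["vertical_fov"]/2))
    C=-m["R"].T@m["t"]; d=m["R"].T@np.array([(u-m["cx"])/f,(v-m["cy"])/f,1.])
    return (C+d*(z-C[2])/d[2])
def proj(n,X):
    m=camera_model(n); f=200/np.tan(np.radians(m["vertical_fov"]/2))
    c=m["R"]@np.array(X)+m["t"]; return np.array([m["cx"]+f*c[0]/c[2],m["cy"]+f*c[1]/c[2]])
E
python3 - <<'E'
from h import *
t=cv2.imread("pics/top0.png"); s=cv2.imread("pics/scene0.png")
a=cv2.resize(t[120:210,185:260],None,fx=6,fy=6,interpolation=cv2.INTER_CUBIC)
b=cv2.resize(s[235:330,365:445],None,fx=5,fy=5,interpolation=cv2.INTER_CUBIC)
cv2.imwrite("pics/zt0.png",a[:,:]);cv2.imwrite("pics/zs0.png",b)
hsv=cv2.cvtColor(t,cv2.COLOR_BGR2HSV)
# block: low saturation bright
m=((hsv[...,1]<50)&(hsv[...,2]>90)).astype(np.uint8); m[:120]=0;m[210:]=0;m[:,:190]=0;m[:,255:]=0
m=cv2.morphologyEx(m,cv2.MORPH_CLOSE,np.ones((9,9)))
c=max(cv2.findContours(m,0,2)[0],key=cv2.contourArea); r=cv2.minAreaRect(c); print(r)
P=[ray("top",*p,.04) for p in cv2.boxPoints(r)]; P=np.array(P); print(P.round(4),P.mean(0),np.linalg.norm(P-np.roll(P,-1,0),axis=1))
m=((hsv[...,2]<75)).astype(np.uint8); m[:110]=0;m[230:]=0;m[:,:350]=0;m[:,460:]=0
m=cv2.morphologyEx(m,cv2.MORPH_CLOSE,np.ones((9,9)))
c=max(cv2.findContours(m,0,2)[0],key=cv2.contourArea); r=cv2.minAreaRect(c); print(r)
P=np.array([ray("top",*p,.035) for p in cv2.boxPoints(r)]); print(P.round(4),P.mean(0),np.linalg.norm(P-np.roll(P,-1,0),axis=1))
E
```

```text
((221.3676300048828, 164.7794189453125), (61.2805061340332, 40.80254364013672), 85.60128784179688)
[[0.6326 0.2756 0.04  ]
 [0.6421 0.1831 0.04  ]
 [0.5025 0.1688 0.04  ]
 [0.4933 0.2611 0.04  ]] [0.5676126  0.22214331 0.04      ] [0.09297613 0.14032987 0.09272491 0.14011893]
((406.1814270019531, 170.85545349121094), (84.39493560791016, 65.0970458984375), 78.02386474609375)
[[ 0.6415 -0.1069  0.035 ]
 [ 0.6764 -0.254   0.035 ]
 [ 0.4861 -0.2978  0.035 ]
 [ 0.4518 -0.1511  0.035 ]] [ 0.56394945 -0.20242675  0.035     ] [0.15121847 0.19534771 0.15071662 0.19480284]
```

View pics/zt0.png

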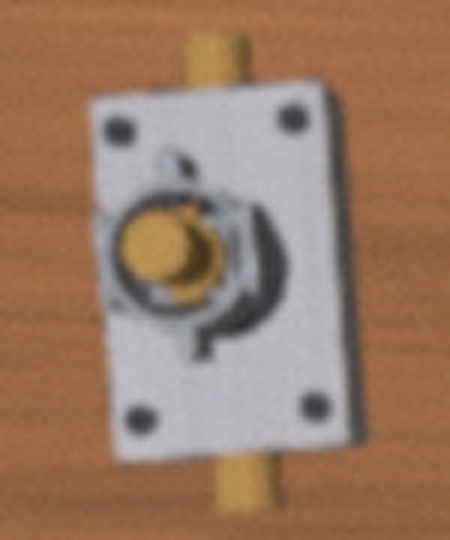

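View pics/zs0.png

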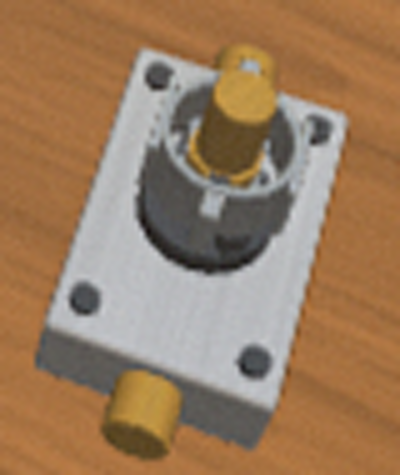

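```bash
python3 - <<'E'
from h import *
z=lambda u,v:(185+(u+.5)/6-.5,120+(v+.5)/6-.5)
print("plugtop",ray("top",*z(155,246),.126))
print("plug scene", ray("scene",365+248/5-.4,235+97/5-.4,.126))
a,b=ray("top",*z(176,165),.095),ray("top",*z(201,343),.095); print("ribs",a,b,(a+b)/2,np.linalg.norm(a-b),np.degrees(np.arctan2(*(a-b)[[1,0]])))
h=[(119,131),(293,118),(316,406),(141,420)]
H=np.array([ray("top",*z(*p),.04) for p in h]); print("holes",H.round(4),H.mean(0)); d=H[1]-H[2];e=H[0]-H[3];print(np.degrees(np.arctan2(d[1],d[0])),np.degrees(np.arctan2(e[1],e[0])))
hs=[(158,74),(318,128),(255,362),(85,299)]
H=np.array([ray("scene",365+u/5-.4,235+v/5-.4,.04) for u,v in hs]); print("holes",H.round(4),H.mean(0))
for p in [(.5676,.2225,.126),(.5676,.2225,.1)]: 
  q=proj("top",p); print(((q+.5-[185,120])*6-.5)) ; q=proj("scene",p); print((q+.4-[365,235])*5)
E
```

```text
plugtop [0.56762348 0.22278138 0.126     ]
plug scene [0.56810671 0.22612695 0.126     ]
ribs [0.5999858  0.22495174 0.095     ] [0.53655781 0.21434497 0.095     ] [0.5682718  0.21964836 0.095     ] 0.06430873557773513 9.493464152054713
holes [[0.6201 0.2622 0.04  ]
 [0.6266 0.1963 0.04  ]
 [0.517  0.1847 0.04  ]
 [0.5102 0.2508 0.04  ]] [0.56846938 0.22349204 0.04      ]
6.037056651619313 5.898935107543389
holes [[0.5139 0.1858 0.04  ]
 [0.5073 0.2531 0.04  ]
 [0.6182 0.2637 0.04  ]
 [0.6247 0.1977 0.04  ]] [0.56603511 0.22507123 0.04      ]
[155.81978992 246.08721969]
[238.939728    91.92418142]
[176.5833001  254.14540813]
[225.51723786 130.05958203]
```

```bash
cat >> h.py <<'E'
from scipy.spatial.transform import Rotation as Ro
def goto(p,yaw):
    "print units to reach p with tool down, tool x at yaw deg"
    s=read_state(); R=np.array(s["orientation"]); y=np.radians(yaw)
    x=np.array([np.cos(y),np.sin(y),0]); zz=np.array([0,0,-1.]); T=np.c_[x,np.cross(zz,x),zz]
    print("t",s["t"],"p",s["tcp_pos"].round(4),"yaw",np.degrees(np.arctan2(R[1,0],R[0,0])).round(2),"q",s["q"].round(0),"F",s["wrist_force"].round(1),"gap",round(s["finger_gap"],4))
    print("units",(R.T@(np.array(p)-s["tcp_pos"])/.12).round(3),(Ro.from_matrix(R.T@T).as_rotvec()/2).round(3))
E
python3 -c "
from h import *
goto([.5675,.2238,.2],98)"
```

```text
t 0.1 p [0.1574 0.6043 0.257 ] yaw 75.41 q [-73.  40. -11.  90.   9.  52. -12.] F [-0.1  1.   0.7] gap 0.0881
units [-2.207  4.106  0.479] [-0.     0.001 -0.197]
```

Request:
apply_moves(
  rows=[
    [[-0.22, 0.41, 0, 0, 0, 0, -1], [-0.44, 0.82, 0, 0, 0, 0, -1], [-0.44, 0.82, 0, 0, 0, 0, -1]],
  ],
  grip_force=40,
)

```text
t: 0.48
tcp_pos: [0.2447, 0.5246, 0.2572]
orientation: [[0.26, 0.965, 0.003], [0.965, -0.26, -0.004], [-0.004, 0.004, -1.0]]
wrist_force: [-0.5, 0.8, -0.1]
finger_gap: 0.088
```

Request:
apply_moves(
  rows=[
    [[-0.2, 0.4, 0, 0, 0, 0, -1], [-0.44, 0.82, 0, 0, 0, 0, -1], [-0.44, 0.82, 0, 0, 0, 0, -1]],
  ],
)

```text
t: 0.85
tcp_pos: [0.3254, 0.4491, 0.2573]
orientation: [[0.26, 0.966, 0.002], [0.966, -0.26, -0.004], [-0.003, 0.003, -1.0]]
wrist_force: [0.3, 1.3, -0.1]
finger_gap: 0.0883
```

Request:
apply_moves(
  rows=[
    [[-0.2, 0.4, 0, 0, 0, 0, -1], [-0.44, 0.82, 0, 0, 0, 0, -1], [-0.44, 0.82, 0, 0, 0, 0, -1]],
  ],
)

```text
t: 1.23
tcp_pos: [0.4066, 0.3739, 0.2573]
orientation: [[0.259, 0.966, 0.001], [0.966, -0.259, -0.002], [-0.002, 0.002, -1.0]]
wrist_force: [-0.3, 0.8, -0.0]
finger_gap: 0.0883
```

Request:
apply_moves(
  rows=[
    [[-0.2, 0.4, 0, 0, 0, 0, -1], [-0.44, 0.82, 0, 0, 0, 0, -1], [-0.44, 0.82, 0, 0, 0, 0, -1], [-0.44, 0.82, 0, 0, 0, 0, -1]],
  ],
)

```text
t: 1.72
tcp_pos: [0.4836, 0.3037, 0.2576]
orientation: [[0.25, 0.968, -0.001], [0.968, -0.25, 0.002], [0.001, -0.002, -1.0]]
wrist_force: [0.3, 0.6, 0.1]
finger_gap: 0.0881
```

```bash
python3 -c "
from h import *
goto([.5675,.2238,.2],98)"
```

```text
t 1.725 p [0.4836 0.3037 0.2576] yaw 75.55 q [-28.  36. -14.  99.  11.  47.  28.] F [0.3 0.6 0.1] gap 0.0881
units [-0.471  0.844  0.478] [-0.001 -0.001 -0.196]
```

Request:
apply_moves(
  rows=[
    [[-0.24, 0.42, 0, 0, 0, -0.06, -1], [-0.47, 0.84, 0.2, 0, 0, -0.13, -1], [-0.47, 0.84, 0.48, 0, 0, -0.196, -1], [-0.47, 0.84, 0.48, 0, 0, -0.196, -1], [-0.47, 0.84, 0.48, 0, 0, -0.196, -1]],
  ],
)

```text
t: 2.35
tcp_pos: [0.5675, 0.2245, 0.2013]
orientation: [[-0.139, 0.99, 0.0], [0.99, 0.139, 0.002], [0.002, 0.001, -1.0]]
wrist_force: [0.3, 0.2, -0.1]
finger_gap: 0.0881
```

```bash
python3 -c "
from h import *
goto([.5675,.2238,.09],98)
for n in('scene','top'):
  im=read_camera(n); c=im[180:340,320:500] if n=='scene' else im[80:240,130:310]
  cv2.imwrite(f'pics/{n}1.png',cv2.resize(c,None,fx=3,fy=3,interpolation=2))
"
```

```text
t 2.35 p [0.5675 0.2245 0.2013] yaw 97.98 q [-15.  43. -20.  95.  19.  45.  55.] F [ 0.3  0.2 -0.1] gap 0.0881
units [-0.008 -0.002  0.927] [ 0.    -0.001 -0.   ]
```

View pics/scene1.png

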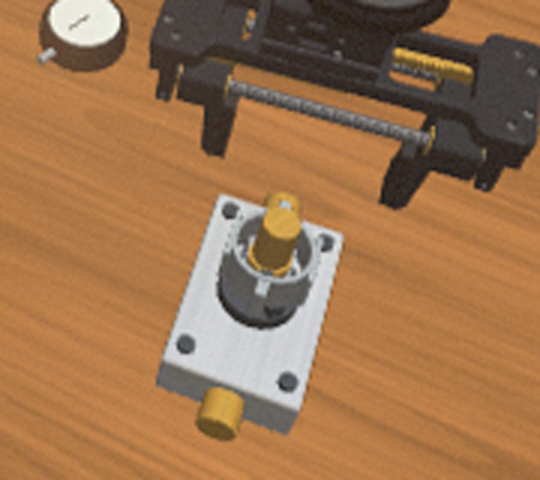

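View pics/top1.png

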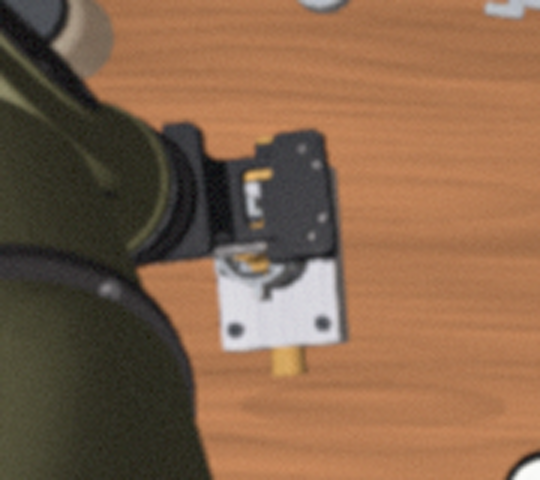

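The scene view shows the fingers straddling the coupler axis (plug top near crop (283,218)). I'll descend with the jaws open.

Request:
apply_moves(
  rows=[
    [[0, 0, 0.3, 0, 0, 0, -1], [0, 0, 0.6, 0, 0, 0, -1], [0, 0, 0.8, 0, 0, 0, -1], [0, 0, 0.92, 0, 0, 0, -1], [0, 0, 0.92, 0, 0, 0, -1], [0, 0, 0.92, 0, 0, 0, -1]],
  ],
)

```text
t: 3.2
tcp_pos: [0.5692, 0.222, 0.091]
orientation: [[-0.137, 0.991, 0.002], [0.991, 0.137, 0.001], [0.001, 0.002, -1.0]]
wrist_force: [0.3, -0.6, 0.9]
finger_gap: 0.0881
```

Request:
apply_moves(
  rows=[
    [[0, 0, 0, 0, 0, 0, 0], [0, 0, 0, 0, 0, 0, 0.5], [0, 0, 0, 0, 0, 0, 0.5], [0, 0, 0, 0, 0, 0, 0.5], [0, 0, 0, 0, 0, 0, 0.5], [0, 0, 0, 0, 0, 0, 0.5]],
  ],
)

```text
t: 3.95
tcp_pos: [0.5682, 0.224, 0.09]
orientation: [[-0.138, 0.99, 0.0], [0.99, 0.138, 0.004], [0.004, 0.001, -1.0]]
wrist_force: [-1.6, 6.8, -0.1]
finger_gap: 0.0556
```

```bash
python3 -c "
from h import *
goto([.5675,.2238,.09],98)
for n in('scene','top'):
  im=read_camera(n); c=im[180:340,320:500] if n=='scene' else im[80:240,130:310]
  cv2.imwrite(f'pics/{n}2.png',cv2.resize(c,None,fx=3,fy=3,interpolation=2))
"
```

```text
t 3.95 p [0.5682 0.224  0.09  ] yaw 97.96 q [-17.  52. -16.  99.  23.  32.  51.] F [-1.6  6.8 -0.1] gap 0.0556
units [-0.001 -0.006  0.   ] [ 0.    -0.002 -0.   ]
```

View pics/scene2.png

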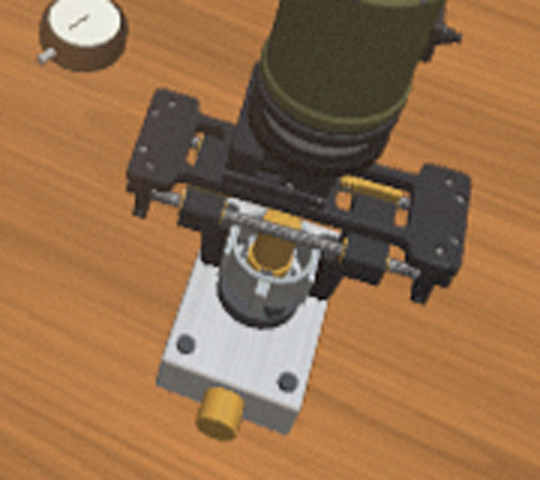

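The gap is 55.6 mm, so the jaws are on the flats. Now lift 14 mm.

Request:
apply_moves(
  rows=[
    [[0, 0, 0, 0, 0, 0, 0.6], [0, 0, -0.04, 0, 0, 0, 0.6], [0, 0, -0.08, 0, 0, 0, 0.6], [0, 0, -0.115, 0, 0, 0, 0.6], [0, 0, -0.115, 0, 0, 0, 0.6], [0, 0, -0.115, 0, 0, 0, 0.6]],
  ],
  grip_force=55,
)

```text
t: 4.8
tcp_pos: [0.5682, 0.224, 0.1021]
orientation: [[-0.139, 0.99, -0.0], [0.99, 0.139, 0.004], [0.004, 0.0, -1.0]]
wrist_force: [2.3, 6.6, -13.8]
finger_gap: 0.0554
```

Request:
apply_moves(
  rows=[
    [[0, 0, -0.015, 0, 0, 0, 0.6], [0, 0, -0.015, 0, 0, -0.05, 0.6], [0, 0, -0.015, 0, 0, -0.12, 0.6], [0, 0, -0.015, 0, 0, -0.19, 0.6], [0, 0, -0.015, 0, 0, -0.25, 0.6], [0, 0, -0.015, 0, 0, -0.25, 0.6]],
  ],
)

```text
t: 5.55
tcp_pos: [0.5681, 0.2242, 0.1038]
orientation: [[-0.597, 0.802, -0.001], [0.802, 0.597, 0.005], [0.005, 0.003, -1.0]]
wrist_force: [2.2, 7.8, -14.7]
finger_gap: 0.0559
```

```bash
python3 -c "
from h import *
goto([.5682,.224,.104],155)
print(read_state()['ft_torque'])"
```

```text
t 5.55 p [0.5681 0.2242 0.1038] yaw 126.68 q [-12.  52. -24.  98.  32.  37.  72.] F [  2.2   7.8 -14.7] gap 0.0559
units [-0.002 -0.    -0.002] [ 0.002 -0.002 -0.247]
[ 1.51242204 -0.53546317  0.01001431]
```

Turning freely (torque about z ≈ 0). Continuing.

Request:
apply_moves(
  rows=[
    [[0, 0, 0, 0, 0, -0.06, 0.6], [0, 0, 0, 0, 0, -0.12, 0.6], [0, 0, 0, 0, 0, -0.18, 0.6], [0, 0, 0, 0, 0, -0.22, 0.6], [0, 0, 0, 0, 0, -0.25, 0.6], [0, 0, 0, 0, 0, -0.25, 0.6], [0, 0, 0, 0, 0, -0.25, 0.6]],
  ],
)

```text
t: 6.42
tcp_pos: [0.5679, 0.2244, 0.1041]
orientation: [[-0.908, 0.418, -0.001], [0.418, 0.908, 0.005], [0.003, 0.005, -1.0]]
wrist_force: [2.0, 8.4, -12.8]
finger_gap: 0.0557
```

```bash
python3 -c "
from h import *
goto([.5682,.224,.09],155)
print(read_state()['ft_torque'])
for n in('scene','top'):
  im=read_camera(n); c=im[180:340,320:500] if n=='scene' else im[80:240,130:310]
  cv2.imwrite(f'pics/{n}3.png',cv2.resize(c,None,fx=3,fy=3,interpolation=2))
"
```

```text
t 6.425 p [0.5679 0.2244 0.1041] yaw 155.28 q [ -8.  53. -31.  98.  40.  40.  94.] F [  2.    8.4 -12.8] gap 0.0557
units [-0.004 -0.002  0.117] [ 0.002 -0.002  0.002]
[ 1.63840568 -0.28739457  0.02779478]
```

View pics/scene3.png

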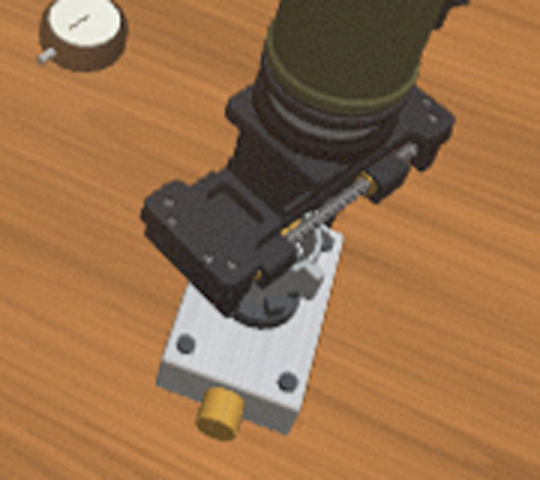

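The collar has turned with the jaws (rib now near crop (305,290)). I'll nudge further to feel the stop.

Request:
apply_moves(
  rows=[
    [[0, 0, 0, 0, 0, -0.012, 0.6], [0, 0, 0, 0, 0, -0.022, 0.6], [0, 0, 0, 0, 0, -0.022, 0.6]],
  ],
)

```text
t: 6.9
tcp_pos: [0.5679, 0.2244, 0.1041]
orientation: [[-0.924, 0.382, -0.002], [0.382, 0.924, 0.006], [0.004, 0.005, -1.0]]
wrist_force: [1.1, 9.3, -11.5]
finger_gap: 0.0553
```

```bash
python3 -c "
from h import *
goto([.5682,.224,.09],155)
print(read_state()['ft_torque'])"
```

```text
t 6.9 p [0.5679 0.2244 0.1041] yaw 157.56 q [ -8.  53. -32.  98.  40.  41.  96.] F [  1.1   9.3 -11.5] gap 0.0553
units [-0.004 -0.002  0.117] [ 0.002 -0.002  0.022]
[ 1.75992563 -0.21126446 -1.01886191]
```

The stop is felt (−1.0 N m at 157.6°). Back off about 1.5° and lower it home.

Request:
apply_moves(
  rows=[
    [[0, 0, 0, 0, 0, 0.014, 0.6], [0, 0, 0.04, 0, 0, 0.014, 0.6], [0, 0, 0.08, 0, 0, 0.014, 0.6], [0, 0, 0.115, 0, 0, 0.014, 0.6], [0, 0, 0.115, 0, 0, 0.014, 0.6], [0, 0, 0.115, 0, 0, 0.014, 0.6]],
  ],
)

```text
t: 7.65
tcp_pos: [0.5679, 0.2244, 0.0908]
orientation: [[-0.915, 0.404, -0.001], [0.404, 0.915, 0.005], [0.003, 0.005, -1.0]]
wrist_force: [0.4, 7.2, -7.6]
finger_gap: 0.0557
```

```bash
python3 -c "
from h import *
goto([.5682,.224,.09],155)
print(read_state()['ft_torque'])"
```

```text
t 7.65 p [0.5679 0.2244 0.0908] yaw 156.19 q [ -9.  54. -31.  98.  41.  39.  94.] F [ 0.4  7.2 -7.6] gap 0.0557
units [-0.004 -0.002  0.006] [ 0.002 -0.001  0.01 ]
[ 1.49141484  0.00946268 -0.04513777]
```

Request:
apply_moves(
  rows=[
    [[0, 0, 0, 0, 0, 0, -0.5], [0, 0, 0, 0, 0, 0, -1], [0, 0, 0, 0, 0, 0, -1], [0, 0, 0, 0, 0, 0, -1], [0, 0, -0.3, 0, 0, 0, -1], [0, 0, -0.8, 0, 0, 0, -1], [0, 0, -0.8, 0, 0, 0, -1]],
  ],
)

```text
t: 8.52
tcp_pos: [0.5709, 0.2232, 0.1922]
orientation: [[-0.914, 0.406, 0.008], [0.406, 0.914, 0.005], [-0.005, 0.008, -1.0]]
wrist_force: [0.5, 0.7, -0.2]
finger_gap: 0.0882
```

```bash
python3 -c "
from h import *
goto([.5675,.2238,.1225],155)
for n in('scene','top'):
  im=read_camera(n); c=im[180:340,320:500] if n=='scene' else im[80:240,130:310]
  cv2.imwrite(f'pics/{n}4.png',cv2.resize(c,None,fx=3,fy=3,interpolation=2))
"
```

```text
t 8.525 p [0.5709 0.2232 0.1922] yaw 156.05 q [ -6.  47. -36.  95.  35.  49.  99.] F [ 0.5  0.7 -0.2] gap 0.0882
units [ 0.031 -0.011  0.58 ] [0.004 0.003 0.009]
```

View pics/scene4.png

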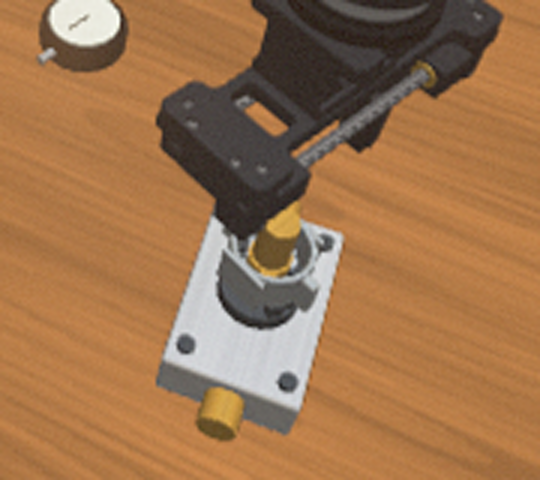

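View pics/top4.png

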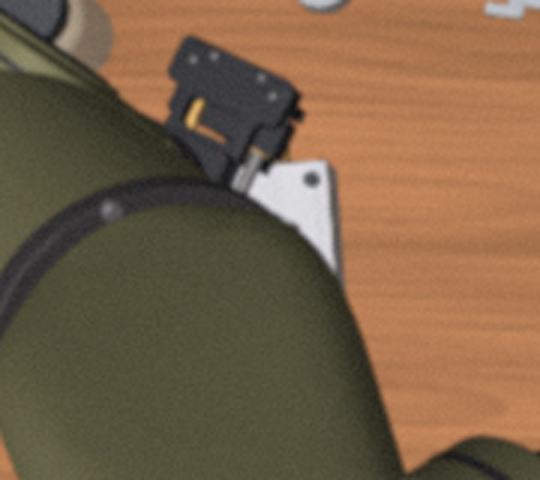

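The collar is turned about 60°, with its rim at the same pixel height as before (home). Now down to the plug, tips above the rim.

Request:
apply_moves(
  rows=[
    [[0, 0, 0.3, 0, 0, 0, -1], [0, 0, 0.45, 0, 0, 0, -1], [0, 0, 0.45, 0, 0, 0, -1], [0, 0, 0.45, 0, 0, 0, -1]],
  ],
  grip_force=30,
)

```text
t: 9.12
tcp_pos: [0.5687, 0.2217, 0.1338]
orientation: [[-0.914, 0.405, 0.0], [0.405, 0.914, 0.001], [-0.0, 0.001, -1.0]]
wrist_force: [0.1, -0.2, -0.5]
finger_gap: 0.0879
```

```bash
python3 -c "
from h import *
goto([.5678,.224,.1225],156.2)"
```

```text
t 9.125 p [0.5687 0.2217 0.1338] yaw 156.08 q [ -7.  51. -33.  97.  38.  44.  96.] F [ 0.1 -0.2 -0.5] gap 0.0879
units [0.015 0.014 0.094] [ 0.     0.    -0.001]
```

Request:
apply_moves(
  rows=[
    [[0.015, 0.014, 0.05, 0, 0, 0, -1], [0.015, 0.014, 0.094, 0, 0, 0, -1], [0.015, 0.014, 0.094, 0, 0, 0, 0], [0.015, 0.014, 0.094, 0, 0, 0, 1], [0.015, 0.014, 0.094, 0, 0, 0, 1], [0.015, 0.014, 0.094, 0, 0, 0, 1], [0.015, 0.014, 0.094, 0, 0, 0, 1], [0.015, 0.014, 0.094, 0, 0, 0, 1]],
  ],
)

```text
t: 10.12
tcp_pos: [0.5676, 0.2236, 0.1222]
orientation: [[-0.914, 0.406, 0.0], [0.406, 0.914, 0.0], [-0.0, 0.0, -1.0]]
wrist_force: [-0.1, -0.0, -0.2]
finger_gap: 0.0304
```

```bash
python3 -c "
from h import *
goto([.5678,.224,.1225],156.2)
im=read_camera('scene'); cv2.imwrite('pics/scene5.png',cv2.resize(im[180:340,320:500],None,fx=3,fy=3,interpolation=2))"
```

```text
t 10.125 p [0.5676 0.2236 0.1222] yaw 156.07 q [ -8.  52. -33.  98.  39.  42.  96.] F [-0.1 -0.  -0.2] gap 0.0304
units [-0.     0.004 -0.002] [ 0.     0.    -0.001]
```

View pics/scene5.png

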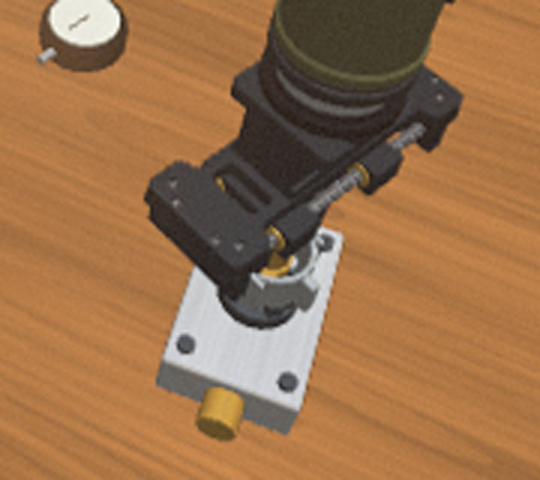

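Still closing (30 mm); a few more rows, then lift.

Request:
apply_moves(
  rows=[
    [[0, 0, 0, 0, 0, 0, 1], [0, 0, 0, 0, 0, 0, 1], [0, 0, 0, 0, 0, 0, 1], [0, 0, 0, 0, 0, 0, 1]],
  ],
)

```text
t: 10.68
tcp_pos: [0.5674, 0.2236, 0.1222]
orientation: [[-0.914, 0.405, -0.0], [0.405, 0.914, 0.0], [0.0, 0.0, -1.0]]
wrist_force: [0.1, -0.4, 0.2]
finger_gap: 0.023
```

Request:
apply_moves(
  rows=[
    [[0, 0, -0.05, 0, 0, 0, 1], [0, 0, -0.15, 0, 0, 0, 1], [0, 0, -0.3, 0, 0, 0, 1], [0, 0, -0.5, 0, 0, 0, 1], [0, 0, -0.75, 0, 0, 0, 1], [0, 0, -0.75, 0, 0, 0, 1], [0, 0, -0.75, 0, 0, 0, 1]],
  ],
)

```text
t: 11.55
tcp_pos: [0.5672, 0.223, 0.2118]
orientation: [[-0.914, 0.406, -0.001], [0.406, 0.914, -0.001], [0.0, -0.001, -1.0]]
wrist_force: [-0.4, 0.1, -2.8]
finger_gap: 0.0232
```

```bash
python3 -c "
from h import *
goto([.563,-.2025,.2],156.2)
im=read_camera('scene'); cv2.imwrite('pics/scene6.png',cv2.resize(im[180:340,320:500],None,fx=3,fy=3,interpolation=2))"
```

```text
t 11.55 p [0.5672 0.223  0.2118] yaw 156.07 q [ -6.  45. -37.  94.  33.  52. 100.] F [-0.4  0.1 -2.8] gap 0.0232
units [-1.407 -3.255  0.102] [-0.001 -0.    -0.001]
```

View pics/scene6.png

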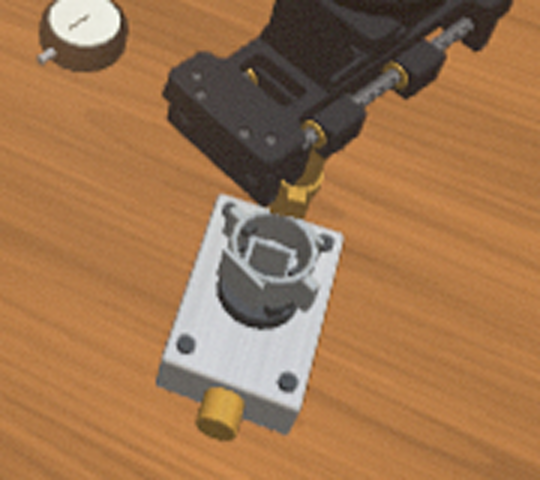

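Plug is out and the collar stays home, with the empty socket visible at crop (270,255). Carry to the tray, unwinding the wrist.

Request:
apply_moves(
  rows=[
    [[-0.07, -0.16, 0, 0, 0, 0.08, 1], [-0.14, -0.32, 0, 0, 0, 0.16, 1], [-0.21, -0.48, 0, 0, 0, 0.24, 1], [-0.28, -0.64, 0, 0, 0, 0.32, 1], [-0.35, -0.81, 0, 0, 0, 0.4, 1], [-0.35, -0.81, 0, 0, 0, 0.4, 1]],
  ],
)

```text
t: 12.35
tcp_pos: [0.566, 0.1151, 0.211]
orientation: [[-0.344, 0.939, -0.002], [0.939, 0.344, -0.003], [-0.002, -0.003, -1.0]]
wrist_force: [-0.2, 0.5, -2.3]
finger_gap: 0.0234
```

```bash
python3 -c "
from h import *
goto([.563,-.2025,.2],110)"
```

```text
t 12.35 p [0.566  0.1151 0.211 ] yaw 110.15 q [ -1.  41. -25. 100.  24.  44.  72.] F [-0.2  0.5 -2.3] gap 0.0234
units [-2.476 -0.935  0.1  ] [-0.002  0.001  0.001]
```

Request:
apply_moves(
  rows=[
    [[-0.4, -0.15, 0, 0, 0, 0, 1], [-0.8, -0.3, 0, 0, 0, 0, 1], [-0.83, -0.31, 0, 0, 0, 0, 1]],
  ],
)

```text
t: 12.72
tcp_pos: [0.5656, 0.0067, 0.2111]
orientation: [[-0.343, 0.939, -0.002], [0.939, 0.343, -0.003], [-0.002, -0.003, -1.0]]
wrist_force: [0.2, 0.2, -2.9]
finger_gap: 0.0232
```

Request:
apply_moves(
  rows=[
    [[-0.4, -0.15, 0, 0, 0, 0, 1], [-0.8, -0.3, 0, 0, 0, 0, 1], [-0.83, -0.31, 0, 0, 0, 0, 1]],
  ],
)

```text
t: 13.1
tcp_pos: [0.5653, -0.0989, 0.2113]
orientation: [[-0.343, 0.939, -0.002], [0.939, 0.343, -0.002], [-0.001, -0.002, -1.0]]
wrist_force: [-0.4, 0.8, -2.9]
finger_gap: 0.0232
```

Request:
apply_moves(
  rows=[
    [[-0.4, -0.15, 0, 0, 0, 0, 1], [-0.8, -0.3, 0, 0, 0, 0, 1], [-0.83, -0.31, 0, 0, 0, 0, 1], [-0.83, -0.31, 0, 0, 0, 0, 1], [-0.83, -0.31, 0, 0, 0, 0, 1]],
  ],
)

```text
t: 13.72
tcp_pos: [0.5659, -0.198, 0.2123]
orientation: [[-0.35, 0.937, 0.001], [0.937, 0.35, 0.002], [0.002, 0.001, -1.0]]
wrist_force: [-0.2, 0.3, -2.8]
finger_gap: 0.0233
```

```bash
python3 -c "
from h import *
goto([.563,-.2025,.077],110)
im=read_camera('scene'); cv2.imwrite('pics/scene7.png',cv2.resize(im[120:340,150:450],None,fx=2.5,fy=2.5,interpolation=2))"
```

```text
t 13.725 p [ 0.5659 -0.198   0.2123] yaw 110.51 q [ 31.  43. -28.  96.  26.  48. 102.] F [-0.2  0.3 -2.8] gap 0.0233
units [-0.029 -0.037  1.127] [ 0.001 -0.001  0.004]
```

View pics/scene7.png

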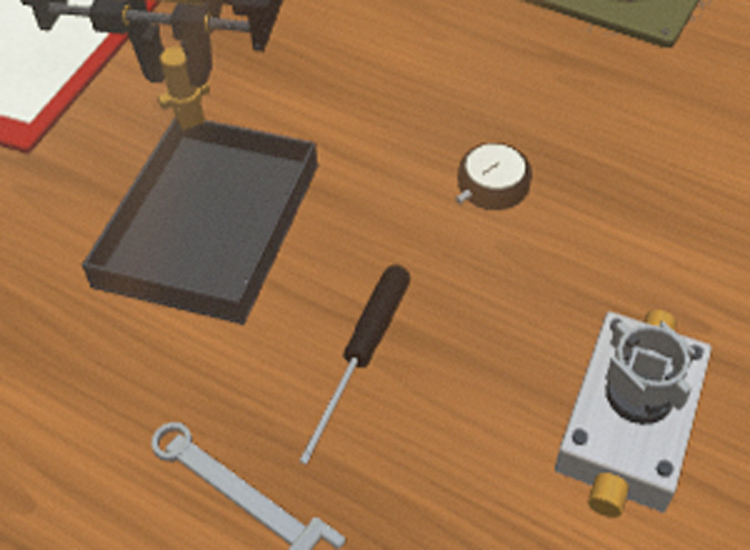

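Plug held upright over the tray; gauge and screwdriver untouched. Lower.

Request:
apply_moves(
  rows=[
    [[-0.02, -0.03, 0.35, 0, 0, 0, 1], [-0.02, -0.03, 0.7, 0, 0, 0, 1], [-0.02, -0.03, 0.95, 0, 0, 0, 1], [-0.02, -0.03, 0.95, 0, 0, 0, 1], [-0.02, -0.03, 0.95, 0, 0, 0, 1]],
  ],
)

```text
t: 14.4
tcp_pos: [0.5638, -0.2039, 0.0994]
orientation: [[-0.347, 0.938, 0.002], [0.938, 0.347, 0.0], [-0.001, 0.002, -1.0]]
wrist_force: [-0.2, 0.7, -2.5]
finger_gap: 0.023
```

```bash
python3 -c "
from h import *
goto([.563,-.2025,.073],110)"
```

```text
t 14.4 p [ 0.5638 -0.2039  0.0994] yaw 110.31 q [ 28.  51. -23. 101.  32.  34.  97.] F [-0.2  0.7 -2.5] gap 0.023
units [ 0.014 -0.003  0.22 ] [0.001 0.    0.003]
```

Request:
apply_moves(
  rows=[
    [[0, 0, 0.1, 0, 0, 0, 1], [0, 0, 0.16, 0, 0, 0, 1], [0, 0, 0.19, 0, 0, 0, 1], [0, 0, 0.21, 0, 0, 0, 1], [0, 0, 0.22, 0, 0, 0, 1], [0, 0, 0.22, 0, 0, 0, 1]],
  ],
)

```text
t: 15.15
tcp_pos: [0.5627, -0.2048, 0.0718]
orientation: [[-0.346, 0.938, 0.0], [0.938, 0.346, 0.0], [0.0, 0.0, -1.0]]
wrist_force: [-0.7, 0.5, -2.7]
finger_gap: 0.0234
```

No contact yet; nudge down slowly.

Request:
apply_moves(
  rows=[
    [[0, 0, 0.008, 0, 0, 0, 1], [0, 0, 0.012, 0, 0, 0, 1], [0, 0, 0.012, 0, 0, 0, 1]],
  ],
)

```text
t: 15.52
tcp_pos: [0.563, -0.2047, 0.0712]
orientation: [[-0.346, 0.938, 0.001], [0.938, 0.346, -0.0], [-0.001, 0.001, -1.0]]
wrist_force: [-0.3, -0.1, 5.7]
finger_gap: 0.0229
```

Contact (force now +5.7 N). Release slowly and rise.

Request:
apply_moves(
  rows=[
    [[0, 0, -0.006, 0, 0, 0, 0.4], [0, 0, -0.006, 0, 0, 0, 0], [0, 0, -0.006, 0, 0, 0, -0.5], [0, 0, -0.006, 0, 0, 0, -1], [0, 0, -0.006, 0, 0, 0, -1], [0, 0, -0.006, 0, 0, 0, -1]],
  ],
)

```text
t: 16.27
tcp_pos: [0.5626, -0.2048, 0.071]
orientation: [[-0.346, 0.938, -0.0], [0.938, 0.346, 0.0], [0.0, 0.0, -1.0]]
wrist_force: [-0.0, -1.0, -0.0]
finger_gap: 0.0745
```

Request:
apply_moves(
  rows=[
    [[0, 0, -0.2, 0, 0, 0, -1], [0, 0, -0.5, 0, 0, 0, -1], [0, 0, -0.95, 0, 0, 0, -1], [0, 0, -0.95, 0, 0, 0, -1], [0, 0, -0.95, 0, 0, 0, -1]],
  ],
)

```text
t: 16.9
tcp_pos: [0.562, -0.2049, 0.1847]
orientation: [[-0.346, 0.938, -0.001], [0.938, 0.346, -0.0], [0.0, -0.001, -1.0]]
wrist_force: [-0.5, 1.0, -1.1]
finger_gap: 0.0882
```

```bash
python3 -c "
from h import *
goto([.563,-.2025,.2],110)
im=read_camera('scene'); cv2.imwrite('pics/scene8.png',cv2.resize(im[120:340,150:450],None,fx=2.5,fy=2.5,interpolation=2))
im=read_camera('top'); cv2.imwrite('pics/top8.png',im)"
```

```text
t 16.9 p [ 0.562  -0.2049  0.1847] yaw 110.23 q [ 31.  45. -27.  98.  28.  44. 101.] F [-0.5  1.  -1.1] gap 0.0882
units [ 0.016  0.014 -0.128] [-0.    -0.     0.002]
```

View pics/scene8.png

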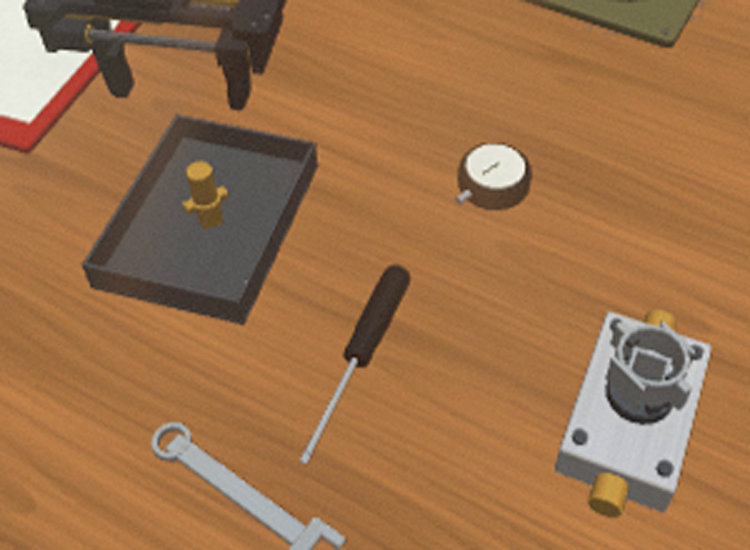

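View pics/top8.png

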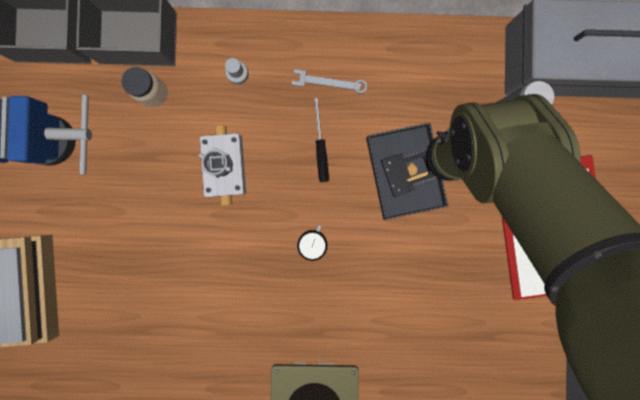

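```bash
python3 -c "
from h import *
a=cv2.imread('pics/scene0.png')[235:330,365:445]; b=read_camera('scene')[235:330,365:445]
c=np.hstack([a,b]); cv2.imwrite('pics/cmp.png',cv2.resize(c,None,fx=5,fy=5,interpolation=2))
for z in (.1,.11):
  p=[(proj('scene',(.5675+.027*np.cos(k),.2238+.027*np.sin(k),z))+.4-[365,235])*5 for k in np.arange(0,6.28,.1)]
  p=np.array(p); print(z,'rim rows',p[:,1].min().round(),p[:,1].max().round(),'cols',p[:,0].min().round(),p[:,0].max().round())
"
```

```text
0.1 rim rows 71.0 195.0 cols 156.0 302.0
0.11 rim rows 56.0 181.0 cols 161.0 308.0
```

View pics/cmp.png

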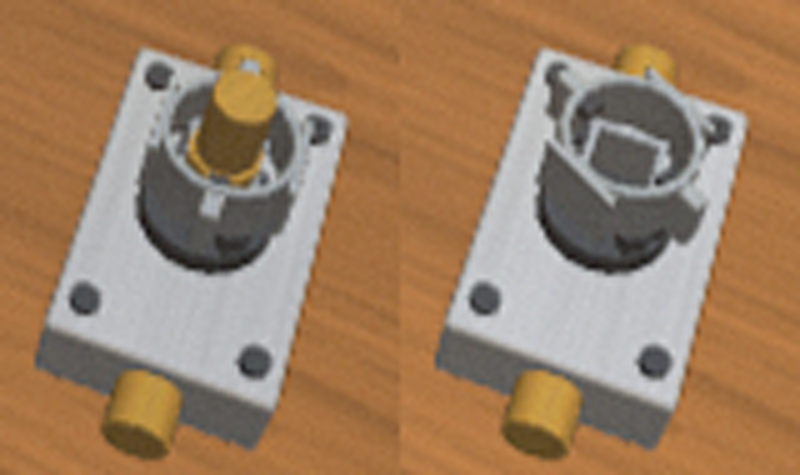

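Side by side, the lower edge of the rim sits at row ~197 both before and now. The prediction is 195 for home and 181 on the land, so the collar is home, turned about 60°.

```bash
python3 -c "
from station import *
close_job()"
```

```text
the job is handed in; nothing more can be done
```

The brass plug is out of the coupler and standing upright in the steel tray. The job was handed in at about 17 s of the 53 s allowed; `close_job` gives no verdict.

- **Collar:** I gripped it across the flats (gap 55.6 mm), lifted it about 14 mm and turned it counterclockwise until the stop pushed back at about 1 N m. I then backed off about 1.5° and lowered it home. In the last picture the rim sits at row ~197, the same as at the start (195 predicted for home, 181 for the land). The collar shows about 60° of turn.
- **Plug:** I lifted it straight out with TCP z at 0.21 m and lowered it near the middle of the tray until it touched (about 6 N up, after about 3 N of weight). It stayed upright after release.
- **Other objects:** the gauge and screwdriver look unmoved in the before and after pictures. At hand-in the open gripper was about 0.1 m clear of the plug.

**Disagreements:**
- The rib-based collar heading came out at 9.5°, against about 6° for the block. I used 8°, within the locked notch's range.
- The stop was felt at tool heading about 157°, not the 156° I predicted, which is within measuring error.
- Contact with the tray floor came at the expected height to within about 1 mm.

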